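# Snap the retaining clip onto the pivot post of a swivel jig

## Robot

A 6-joint arm with a two-finger parallel gripper is mounted at the origin on the work surface. World frame = base frame: x ahead of the robot, y to its left, z up, the work surface at z = 0. Lengths are in mm, angles in rad, forces in N, time in s.
With the tool pointing down it reaches from about 300 to 750 mm from the base axis. Payload 8.5 kg.
Tool frame: the origin (TCP) lies on the centre line of the jaws, within the pads' length; the fingertips stand 11 mm ahead of it and the grasp point (between the pads) lies 8 mm behind it; x points along the fingers, z is the direction in which the jaws open and shut, and the axes are right-handed (so a half turn about x gives the same grasp; the last joint's range is limited). The gripper opens to 85 mm and grips with 20 to 120 N. Pads are 22 mm wide; open, the fingers measure 114 mm over their backs; the gripper's body (76 mm by 85 mm) begins 54 mm behind the grasp point. The pads swing forward as they close: fully open they stand 13 mm farther back than shut.
Start: joints at [-1.315, 0.381, 1.297, -0, 1.464, -0.215], TCP at [249.471, -490.148, 242.322] pointing down, gripper open.
Joint ranges: [-3.11, 3.11], [-0.89, 2.33], [0.22, 2.48], [-1.42, 4.56], [0.17, 2.85], [-2.88, 2.88]. Speed limits (rad/s): [2.39, 2.39, 3.14, 3.14, 3.14, 3.14].

## Interface

Orientations are given as [roll, pitch, yaw] about the fixed x, y, z axes, in that order (R = Rz(yaw) Ry(pitch) Rx(roll)).
In Python, from rig import bot, set_gripper, inverse_kinematics, imaging, job gives the robot as it stands. The module is installed in compiled form; this text tells all that it offers. Calls block until the motion is done:
- bot.reach(position, orientation): joint-space move of the TCP to a pose.
- bot.servo_line(position, attitude=None, rate=150): straight line of the TCP; attitude=None keeps the orientation; rate is the mean speed in mm/s.
- bot.move_joints(angles): joint-space move.
- set_gripper(opening): finger opening in mm; the grip force is fixed at half the most; returns when the fingers have stopped.
- bot.hold(seconds).
- inverse_kinematics(position, orientation): joint angles nearest the present ones, or None.
- bot.observe(): the state.
- imaging.snapshot(name): name is "side" or "top"; returns the picture (480x640x3 uint8, blue, green, red); there is no depth.
- imaging.calibration(name): a dict with "fx", "fy", "cx", "cy" (pixels), "origin" and "orientation" of the camera in the world. Camera axes: x right, y down, z forward; pixel columns grow to the right and rows downward; lengths in mm; the calibration is good to about 2 mm. A picture is of the moment at which its call begins. calibration takes no time and is no camera call.
A pose or a line that the arm cannot do raises bot.Unreachable and nothing moves.
- job.hand_in(): hands the job in, once; it reports no verdict.
The state is a dict: "t": time; "q": joint angles; "dq": joint speeds; "joint_torque": joint torques, N m; "eef_pos": TCP position; "tool_rot": TCP orientation; "wrist_force": force on the tool from outside, world axes, zero at the start; "torque": the same for the moment, N m; "gripper_width": finger opening in mm.
Only numpy, scipy, OpenCV 4.12 (cv2) and the standard library are available. Lean on these libraries where they do the work, as an engineer would, in place of code of your own. Each camera call takes 0.05 s, during which the arm holds its last target.

## Task

Fit the retaining clip on the swivel jig: take the two-tined fork from the cork mat, set its slot over the tail of the split steel clip lying on the jig's plate, and slide the clip into the groove of the pivot post until it snaps in; then press it firmly home with about 12 N - the post has play, so take that up - and never push it with more than 20 N. Touch the clip with the fork only and leave the other things where they are. Finally stand the fork back on the cork mat on its flat underside and let go.

Things in the scene. Friction and masses are not known exactly. Their poses are not given: they have to be found in the camera images.
- fork: fork tool, 155 mm long, 0.2 kg: dark wooden grip 100 long x 18 wide x 36 high (x -60 to 40), then a flat steel fork 44 wide, 8 thick (z 0 to 8) from x 35 to 95. Grip and steel share one flat underside. Origin on the underside below the grip, x along the tool to the tines, z up; centre of mass within 25 mm ahead of the origin. Starts standing on the mat on its underside
- fork_tip (a point): point midway between the fork's tine ends, on the underside, 95 mm ahead of the fork's origin; axes as the fork's. The slot between the tines is 18 wide, 30 deep and open to +x; the tines are 13 wide with square ends
- clip: loose split steel clip, 48 wide, 8 thick, 0.09 kg, flat on the jig's plate. Origin on its underside at the centre of its seat (it comes to the post's axis when home); x points out of the open mouth, towards the post at the start within about 0.6 rad, z up. Solid bridge x -22 to -10, y -24 to 24; sprung jaws along both sides to x 9.5, with a 17 mm gap between their round lips
- clip_back (a point): middle of the clip's flat rear face, x = -22 mm, on the underside; axes as the clip's. The tine ends push on this face, both sides of the tail: a tab 10 wide, 8 thick, that goes back from here to a round end at x = -43
- post (a point): axis of the pivot post at the plate's top; axes as the jig's. Groove: core 20 mm diameter, 11 high, under a head 30 diameter, its top 24 above the plate. The post floats in a slot: pushed with about 2 N it gives way along +x by some 2 to 10 mm, then stops dead. Spreading the jaws over the core takes 4 to 15 N, most with the clip's origin 7 to 11 mm short, little over the last 5 mm
- jig: swivel jig, fixed: aluminium plate 260 (x) x 200 (y), top 36 mm above the bench, on a round wooden base; x points away from the side where the clip starts. A wooden stop bar 12 thick along its far (+x) edge rises 8 mm over the plate. The floating post stands within 15 mm of the plate's middle. Origin at the bench under the middle
- mat: cork mat, fixed, 200 (x) x 150 (y) x 4 mm, left or right of the jig. Origin at the centre of its underside
- washer: bystander: loose steel washer, 36 mm diameter, 4 thick, on the jig's plate beyond the post
- offcut: bystander: loose wood offcut 50 x 130 x 35 mm on the bench
- mug: bystander: white mug, 80 mm diameter, 90 high
- tray: fixed shallow plywood tray, 160 x 150 x 30 mm, on the other side of the jig from the mat, with a brass collar and a steel stud in it
Mind the look-alikes: they are no part of the job. What is shaped like the clip but green or pink is not meant.

How it is judged (in metres and radians):
On the way, in this order (a step that is already met when the one before it is completed fails the run):
1. the fork is held and lifted off the mat (height (world z) of fork above 0.02 m and contact force between the fingers and fork above 1 N), for 0.2 s.
2. the clip is home in the groove and pressed hard against the post by the fork (over 7 N) (horizontal distance between clip and post below 0.0025 m and z of clip in the frame of post below 0.004 m and contact force between fork and clip above 7 N), for 0.1 s.
At the end, for the whole second after the job is handed in: The clip sits in the groove, its seat centre within 2.5 mm of the post's axis, flat on the plate (within 4 mm and 0.1 rad); the fork stands at rest on its underside on the cork mat, its origin within 110 mm of the mat's centre, released (horizontal distance between clip and post below 0.0025 m and z of clip in the frame of post below 0.004 m and angle between each of clip, fork's own z axis and vertical below 0.1 rad and horizontal distance between fork and mat below 0.11 m and z of fork in the frame of mat between 0.002 and 0.008 m and linear speed of each of fork, clip below 0.02 m/s); the robot touches nothing.
It fails at once if the fork pushed the clip with more than 20 N (contact force between fork and clip above 20 N).
It fails at once if the robot itself touched the clip (contact force between any of the fingers, the arm and clip above 0.5 N).
It fails at once if a bystander was shifted by more than 20 mm (distance of any of washer, offcut, mug from where it was at the start of the episode above 0.02 m).
It also fails if it takes over 72 s, if anything falls off the work surface, if the arm or the gripper's body presses on something with over 40 N, if the wrist force passes 120 N, or if a joint passes its speed limit or range.

## Working session

There is one attempt and no reset: what is moved stays moved. The work goes in short steps, each a Python script; the robot and the scene stay as the last script left them, time stands still between calls to the robot, and variables do not carry over. Pictures are saved under pics/ and viewed, and the job is handed in when it is done.

```bash
mkdir -p pics; ls
python3 - <<'E'
from rig import bot, imaging
import cv2
for n in("top","side"):
    im=imaging.snapshot(n); cv2.imwrite(f"pics/{n}0.png",im)
    print(n,imaging.calibration(n))
s=bot.observe();print(s)
E
```

```text
pics
top {'fx': 618.1041528510003, 'fy': 618.1041528510003, 'cx': 325.66648396789026, 'cy': 239.3625358263747, 'origin': array([ 448.57184719,   24.29956969, 1232.95177134]), 'orientation': array([-3.02541264, -0.00473991, -1.59576932])}
side {'fx': 471.3108394794596, 'fy': 471.3108394794596, 'cx': 318.6054431347739, 'cy': 243.73889840013123, 'origin': array([364.1884066 , 548.40739594, 753.43494042]), 'orientation': array([-2.42937641e+00, -6.82459205e-04, -2.80889983e+00])}
{'t': 0.1, 'q': array([-1.31527174e+00,  3.81161490e-01,  1.29815586e+00, -2.12438876e-06,
        1.46359358e+00, -2.15315268e-01]), 'dq': array([-7.75442220e-04, -1.71348593e-03, -3.14535245e-03,  2.16228107e-04,
        2.38029153e-05,  8.67273316e-04]), 'joint_torque': array([ 3.27685659e-03, -4.49218047e+01, -2.31657708e+01, -1.37858569e-04,
        3.73328789e-03,  8.82316620e-07]), 'eef_pos': array([ 249.42695075, -489.92015393,  241.76567529]), 'tool_rot': array([2.9278794 , 1.56947806, 1.82792316]), 'wrist_force': array([-0.16483293,  0.18386728,  0.07411342]), 'torque': array([-0.03284117,  0.01896585, -0.01623548]), 'gripper_width': 85.14721150595271}
```

View pics/top0.png

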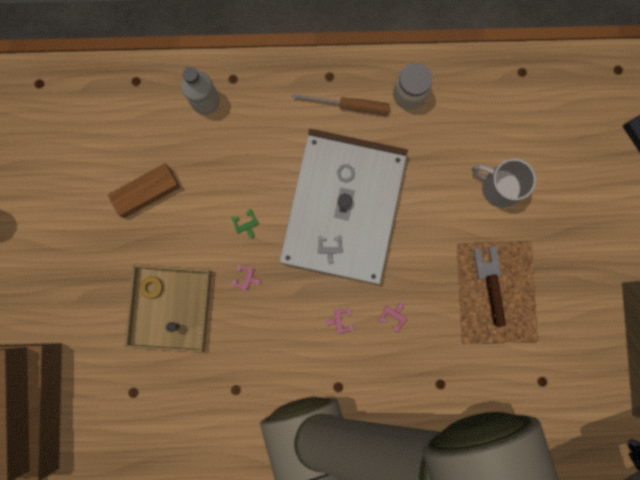

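View pics/side0.png

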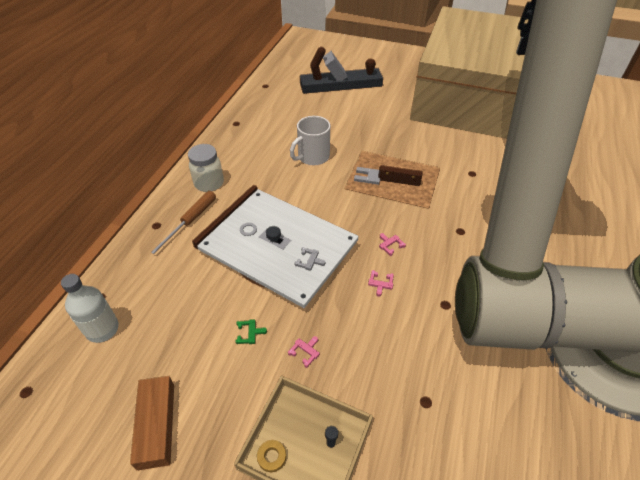

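The top view shows the jig around (345,208), the post head at (345,202), the clip at (330,246) with its tail toward the robot, and the washer at (346,172). The fork is at (492,285) on the mat, with its tines pointing away from the robot. I'll zoom in next.

```bash
cat > h.py <<'E'
import numpy as np, cv2
from scipy.spatial.transform import Rotation as R
from rig import bot,set_gripper,inverse_kinematics,imaging,job
def ray(n,uv):
    c=imaging.calibration(n)
    d=np.array([(uv[0]-c['cx'])/c['fx'],(uv[1]-c['cy'])/c['fy'],1.])
    return np.array(c['origin']),R.from_euler('xyz',c['orientation']).apply(d)
def plane(n,uv,z):
    o,d=ray(n,uv); return (o+d*(z-o[2])/d[2])
def proj(n,p):
    c=imaging.calibration(n)
    q=R.from_euler('xyz',c['orientation']).inv().apply(np.array(p)-c['origin'])
    return np.array([c['fx']*q[0]/q[2]+c['cx'],c['fy']*q[1]/q[2]+c['cy']])
def crop(im,x0,y0,x1,y1,k,name):
    cv2.imwrite(name,cv2.resize(im[y0:y1,x0:x1],None,fx=k,fy=k,interpolation=cv2.INTER_CUBIC))
E
python3 - <<'E'
from h import *
t=cv2.imread('pics/top0.png');s=cv2.imread('pics/side0.png')
crop(t,275,125,415,290,3.6,'pics/c1.png')
crop(t,450,230,545,350,5,'pics/c2.png')
crop(s,190,180,365,305,4.5,'pics/c3.png')
crop(s,340,145,445,210,7,'pics/c4.png')
E
```

```text
(no output)
```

View pics/c1.png

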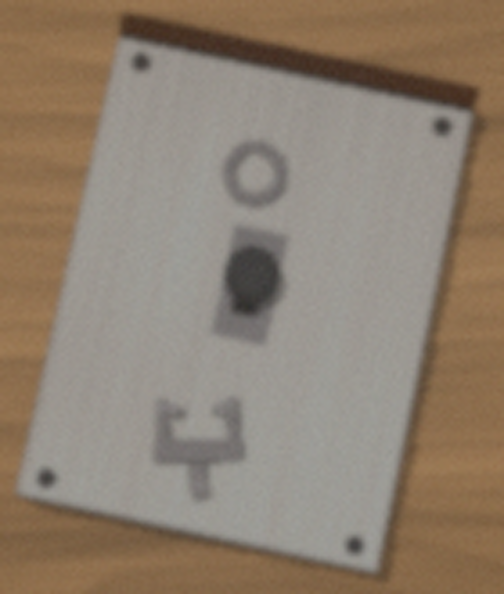

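View pics/c2.png

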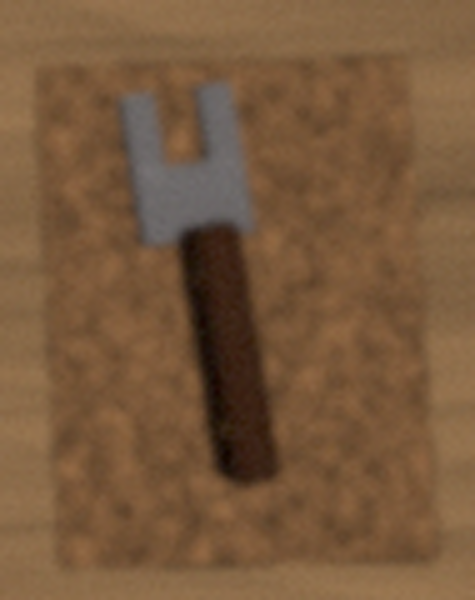

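View pics/c3.png

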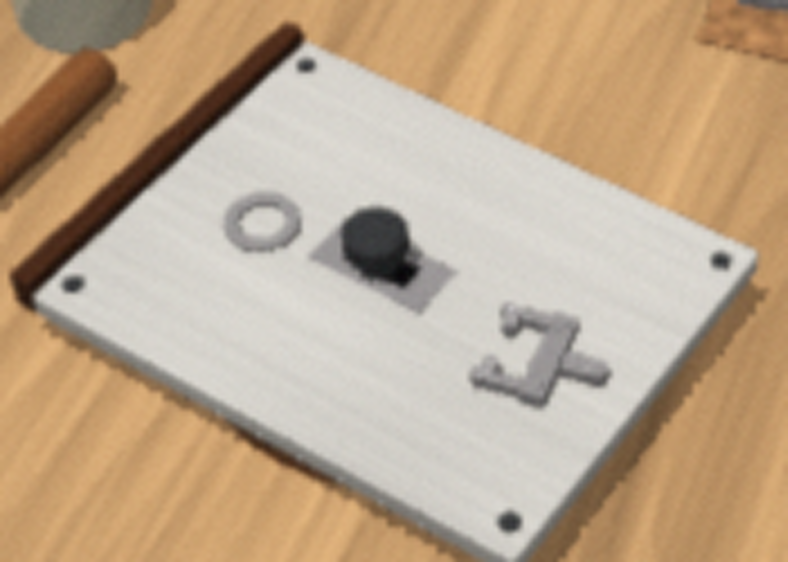

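View pics/c4.png

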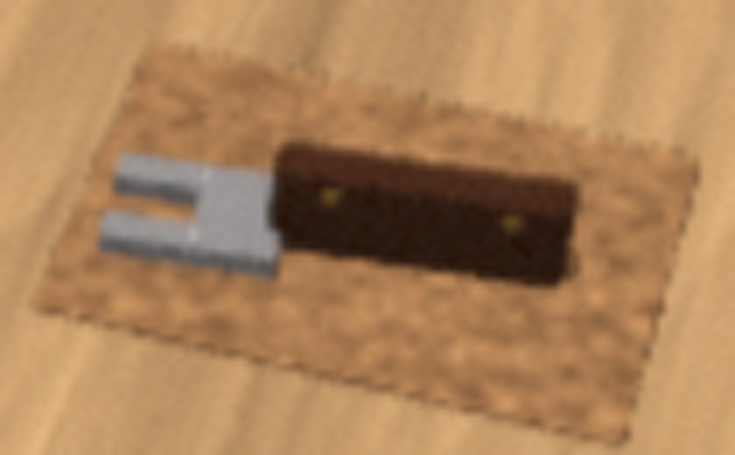

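```bash
cat > m.py <<'E'
from h import *
def comp(mask,near):
    n,l,st,c=cv2.connectedComponentsWithStats(mask.astype(np.uint8))
    k=min((i for i in range(1,n) if st[i,4]>25),key=lambda i:np.hypot(*(c[i]-near)))
    return l==k,c[k],st[k,4]
E
python3 - <<'E'
from m import *
t=cv2.imread('pics/top0.png');s=cv2.imread('pics/side0.png')
g=cv2.cvtColor(t,cv2.COLOR_BGR2GRAY).astype(int);hsv=cv2.cvtColor(t,cv2.COLOR_BGR2HSV)
for (x,y) in [(345,202),(346,173),(330,248),(320,220),(485,265),(495,300),(490,255),(520,300)]:
    print((x,y),t[y,x],hsv[y,x])
def show(m,k,a):
    x0,y0,x1,y1=a
    cv2.imwrite(k,cv2.resize((m[y0:y1,x0:x1]*255).astype(np.uint8),None,fx=3,fy=3,interpolation=0))
steel=(hsv[...,1]<75)
sg=steel
m,c,a=comp(sg,(487,263));print('steel',c,a)
r=cv2.minAreaRect(np.argwhere(m)[:,::-1].astype(np.float32));print(r)
for p in cv2.boxPoints(r): print(p,plane('top',p,12))
gr=(g<62)&(hsv[...,1]>90)
m,c,a=comp(gr,(496,300));print('grip',c,a);r=cv2.minAreaRect(np.argwhere(m)[:,::-1].astype(np.float32));print(r)
for p in cv2.boxPoints(r): print(p,plane('top',p,40))
pl=(g>125)&(hsv[...,1]<45)
m,c,a=comp(pl,(320,230));print('plate',c,a)
h,_=cv2.findContours(m.astype(np.uint8),0,2);h=max(h,key=cv2.contourArea)
ap=cv2.approxPolyDP(h,8,True)[:,0];print('plate',[(p,plane('top',p,36)[:2].round(1)) for p in ap])
dk=(g<60);m,c,a=comp(dk,(345,203));print('head',c,a,plane('top',c,60))
cl=(g<115)&(hsv[...,1]<60);m,c,a=comp(cl,(330,247));print('clip',c,a,plane('top',c,44))
r=cv2.minAreaRect(np.argwhere(m)[:,::-1].astype(np.float32));print(r)
w,c,a=comp(cl,(346,172));print('washer',c,a,plane('top',c,40))
E
```

```text
(345, 202) [65 66 67] [15  8 67]
(346, 173) [146 151 157] [ 14  18 157]
(330, 248) [114 115 121] [  4  15 121]
(320, 220) [147 151 155] [ 15  13 155]
(485, 265) [108 106 110] [165   9 110]
(495, 300) [21 37 57] [ 13 161  57]
(490, 255) [70 79 89] [14 54 89]
(520, 300) [ 58  91 126] [ 15 138 126]
steel [486.92377495 263.66606171] 551
((486.7725830078125, 262.4841003417969), (30.162559509277344, 23.042217254638672), 81.46923065185547)
[473.14178 249.27872] [ 563.88627442 -277.5404564    12.        ]
[495.92908 245.86063] [ 569.59976225 -323.26072726   12.        ]
[500.40338 275.68948] [ 510.12326589 -328.74173812   12.        ]
[477.6161  279.10757] [ 504.49010092 -283.27128526   12.        ]
grip [495.15047022 300.65830721] 638
((495.1024169921875, 300.74664306640625), (51.44045639038086, 13.033900260925293), 79.99201965332031)
[484.21484 276.55032] [ 507.82407994 -289.24136577   40.        ]
[497.0504  274.28525] [ 511.58307495 -314.31434268   40.        ]
[505.99    324.94296] [ 414.24606488 -325.90570444   40.        ]
[493.15442 327.20804] [ 410.57272968 -301.06117925   40.        ]
plate [342.89252883 209.4281297 ] 11966
plate [(array([308, 136], dtype=int32), array([795.8,  45.1])), (array([280, 261], dtype=int32), array([548. , 104.8])), (array([379, 282], dtype=int32), array([502.5, -86. ])), (array([404, 157], dtype=int32), array([ 748.6, -144.2]))]
head [357.62779156 141.71215881] 403 [775.11241072 -51.66509092  60.        ]
clip [325.96703297 249.1978022 ] 91 [567.99751963  15.09805378  44.        ]
((325.26019287109375, 248.4638214111328), (19.171171188354492, 12.309911727905273), 42.27368927001953)
washer [347.81632653 175.73469388] 49 [712.52198828 -31.53490133  40.        ]
```

```bash
cat >> m.py <<'E'
K=8
def up(im,x0,y0,x1,y1):
    return cv2.GaussianBlur(cv2.resize(im[y0:y1,x0:x1],None,fx=K,fy=K,interpolation=cv2.INTER_CUBIC),(0,0),3)
def topix(p,x0,y0): return (np.asarray(p,float)+.5)/K-.5+[x0,y0]
def blob(mask):
    n,l,st,c=cv2.connectedComponentsWithStats(mask.astype(np.uint8))
    k=1+np.argmax(st[1:,4]); return l==k,c[k],st[k,4]/K/K
E
python3 - <<'E'
from m import *
t=cv2.imread('pics/top0.png')
g=cv2.cvtColor(t,cv2.COLOR_BGR2GRAY)
a=(312,230,350,268); u=up(g,*a); m,c,ar=blob(u<132); c=topix(c,*a[:2]); print('clip',c,ar,plane('top',c,44))
r=cv2.minAreaRect(np.argwhere(m)[:,::-1].astype(np.float32)); print(r)
cv2.imwrite('pics/mclip.png',np.hstack([cv2.cvtColor(u,cv2.COLOR_GRAY2BGR),cv2.cvtColor(m.astype(np.uint8)*255,cv2.COLOR_GRAY2BGR)]))
a=(330,185,360,225); u=up(g,*a); m,c,ar=blob(u<85)
(cc,rad)=cv2.minEnclosingCircle(np.argwhere(m)[:,::-1].astype(np.float32)); print('head',topix(c,*a[:2]),ar,topix(cc,*a[:2]),rad/K)
cv2.imwrite('pics/mhead.png',np.hstack([u,m.astype(np.uint8)*255]))
E
```

```text
clip [329.76778722 248.14024783] 339.1875 [569.87169943   7.70005112  44.        ]
((146.97567749023438, 159.75079345703125), (224.7711639404297, 204.24951171875), 88.1404037475586)
head [344.53168137 202.37202425] 211.671875 [343.8125 202.5625] 9.540223121643066
```

View pics/mclip.png

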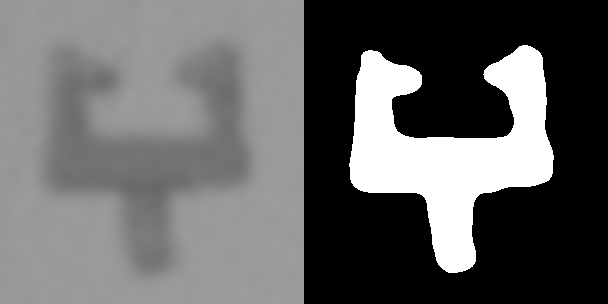

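View pics/mhead.png

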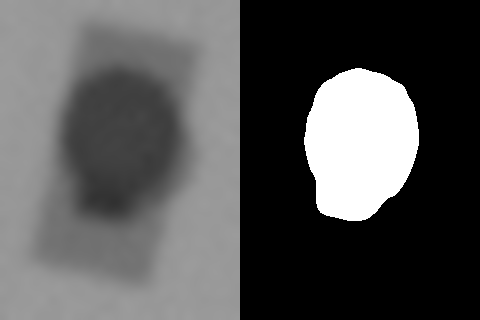

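Run:
```python
from m import *
t=cv2.imread('pics/top0.png');s=cv2.imread('pics/side0.png')
g=cv2.cvtColor(t,cv2.COLOR_BGR2GRAY)
P=lambda p,z,a=(312,230):plane('top',topix(p,*a),z)[:2]
# clip
A=P((152,271),44);B=P((143,48),44);lc=P((50,190),44);rc=P((247,181),44)
print('tail',A,'lips',B,'len',np.hypot(*(B-A)),'yaw',np.degrees(np.arctan2(*(B-A)[::-1])))
print('rear corners',lc,rc,np.hypot(*(lc-rc)),'yaw',np.degrees(np.arctan2(*(lc-rc)[::-1]))-90)
h=P((121,127),60,(330,185)); print('head',h)
sl=[P(q,36,(330,185)) for q in ((88,22),(200,45),(148,283),(34,260))]
print('slot',sl)
# side head
sg=cv2.cvtColor(s,cv2.COLOR_BGR2GRAY);a=(255,215,305,265);u=up(sg,*a);m,c,ar=blob(u<75)
cv2.imwrite('pics/mh2.png',np.hstack([u,m.astype(np.uint8)*255]));print(ar)
```

```text
tail [540.20088329   6.93128666] lips [594.3806659    7.70935636] len 54.18536920749419 yaw 0.822761621732064
rear corners [560.39948553  31.04323226] [561.41473306 -16.57169354] 47.62574814057269 yaw 1.2214780377180006
head [659.80323102 -23.16519628]
slot [array([690.52501843, -16.76244089]), array([684.11147853, -44.15543255]), array([625.27303858, -29.63634137]), array([631.63625318,  -1.90352368])]
189.890625
```

View pics/mh2.png

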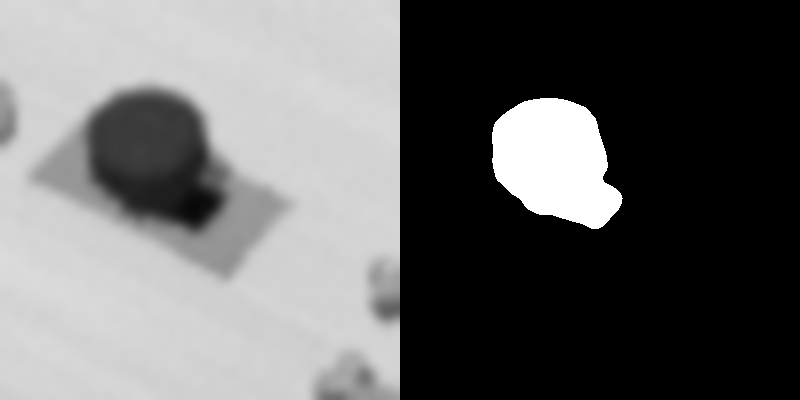

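Run:
```python
from m import *
def tri(a,b):
    o1,d1=ray('top',a);o2,d2=ray('side',b);d1/=np.linalg.norm(d1);d2/=np.linalg.norm(d2)
    x=np.linalg.lstsq(np.c_[d1,-d2],o2-o1,rcond=None)[0];p,q=o1+x[0]*d1,o2+x[1]*d2
    return (p+q)/2,np.linalg.norm(p-q)
print(tri(topix((121,127),330,185),topix((147,132),255,215)))
print(plane('side',topix((147,132),255,215),60))
# fork: tine ends, from top at z=12 (mat4+8) and side
s=cv2.imread('pics/side0.png')
T=lambda p:(np.array(p)+.5)/5-.5+[450,230]
S=lambda p:(np.array(p)+.5)/7-.5+[340,145]
for n,a,b in (('Ltine out',(121,97),(104,212)),('Rtine out',(229,84),(122,153))):
    print(n,plane('top',T(a),12),plane('side',S(b),12))
print('grip rear top', plane('top',T((222,480)),40),plane('top',T((278,470)),40))
print('side grip rear', plane('side',S((578,183)),40),'front',plane('side',S((282,146)),40))
print('mat',[plane('top',T(a),4)[:2].round() for a in ((37,67),(410,57),(440,558),(60,570))])
print('mug',plane('top',(515,180),90))
```

```text
(array([659.60770587, -23.74132541,  54.44378544]), np.float64(2.4616742204526623))
[656.0263635  -19.39163523  60.        ]
Ltine out [ 564.41029074 -278.87898884   12.        ] [ 562.94867374 -289.27622422   12.        ]
Rtine out [ 568.54811178 -322.1460344    12.        ] [ 565.69400667 -320.98206298   12.        ]
grip rear top [ 413.57755812 -302.85353531   40.        ] [ 416.82960066 -324.54086054   40.        ]
side grip rear [ 411.72249559 -322.73653072   40.        ] front [ 508.63961495 -309.08368375   40.        ]
mat [array([ 578., -248.]), array([ 578., -398.]), array([ 380., -397.]), array([ 379., -247.])]
mug [ 685.7258492  -344.16341598   90.        ]
```

```bash
cat >> h.py <<'E'
def tool(yaw,flip):
    f=-1 if flip else 1
    z=f*np.array([-np.sin(yaw),np.cos(yaw),0]);x=np.array([0,0,-1.]);y=np.cross(z,x)
    return R.from_matrix(np.c_[x,y,z]).as_euler('xyz')
E
python3 - <<'E'
from h import *
d=np.radians
s=bot.observe();print(R.from_euler('xyz',s['tool_rot']).as_matrix().round(2))
for f in(0,1):
    for p,y in (((484.6,-308.3,19),5.4),((500,0,60),1),((540,20,55),-21)):
        print(f,y,inverse_kinematics(list(p),list(tool(d(y),f))))
E
```

```text
[[-0.    0.89  0.45]
 [ 0.    0.45 -0.89]
 [-1.    0.   -0.  ]]
0 5.4 [-0.77264014  0.6704859   1.51049796  0.          0.96060879 -2.43768425]
0 1 [-2.37218568e-01  5.15206602e-01  1.69045645e+00 -4.44089210e-16
  9.35929606e-01 -1.82546819e+00]
0 -21 [-0.18217442  0.57431814  1.58124629  0.          0.98602822 -1.38645161]
1 5.4 [-0.77264014  0.6704859   1.51049796  0.          0.96060879  0.7039084 ]
1 1 [-0.23721857  0.5152066   1.69045645  0.          0.93592961  1.31612447]
1 -21 [-1.82174424e-01  5.74318140e-01  1.58124629e+00 -4.44089210e-16
  9.86028224e-01  1.75514105e+00]<sys>:0: UserWarning: Gimbal lock detected. Setting third angle to zero since it is not possible to uniquely determine all angles.
```

```bash
cat > g.py <<'E'
import warnings; warnings.filterwarnings('ignore')
from m import *
d=np.radians
def ob(): 
    s=bot.observe(); print('t %.2f pos %s F %s M %s w %.1f'%(s['t'],s['eef_pos'].round(2),s['wrist_force'].round(2),s['torque'].round(2),s['gripper_width'])); return s
E
python3 - <<'E'
from g import *
o=list(tool(d(5.4),1))
bot.reach([484.6,-308.3,90],o); ob()
set_gripper(40); ob()
bot.servo_line([484.6,-308.3,19],rate=100); ob()
cv2.imwrite('pics/s1.png',imaging.snapshot('side'))
cv2.imwrite('pics/t1.png',imaging.snapshot('top'))
crop(cv2.imread('pics/s1.png'),330,100,450,200,6,'pics/s1c.png')
E
```

```text
t 1.37 pos [ 484.41 -309.16   90.47] F [-0.54 -0.26 -0.1 ] M [-0.02  0.01 -0.03] w 85.1
t 1.88 pos [ 484.52 -308.39   90.02] F [-0.34  0.08  0.66] M [0.03 0.01 0.  ] w 40.1
t 2.73 pos [ 484.88 -308.54   19.51] F [ 0.74 -0.71  0.48] M [ 0.03 -0.01 -0.02] w 39.8
```

View pics/s1c.png

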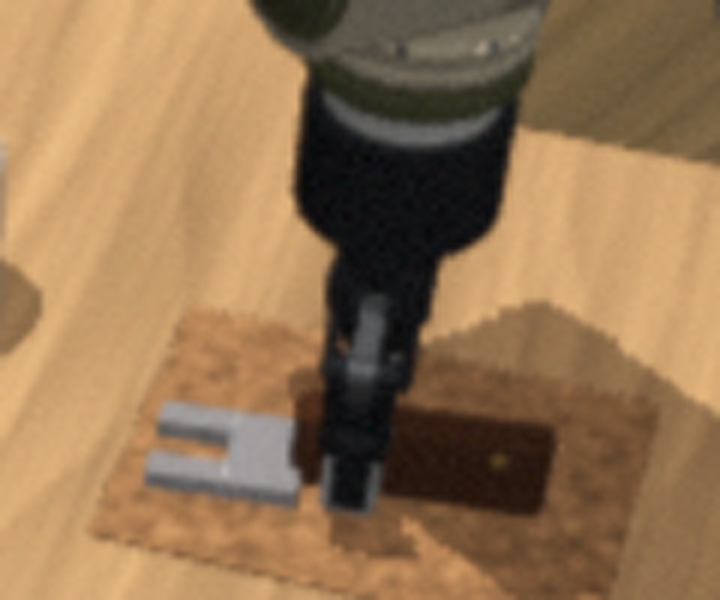

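The fingers straddle the grip, at about (350,480) in the crop. I'll close and lift.

Run:
```python
from g import *
set_gripper(10); ob()
bot.servo_line([484.6,-308.3,99],rate=100); bot.hold(.3); ob()
cv2.imwrite('pics/s2.png',imaging.snapshot('side'))
cv2.imwrite('pics/t2.png',imaging.snapshot('top'))
crop(cv2.imread('pics/s2.png'),330,60,450,160,6,'pics/s2c.png')
crop(cv2.imread('pics/t2.png'),440,200,560,320,5,'pics/t2c.png')
```

```text
t 3.16 pos [ 484.85 -308.56   19.61] F [-1.01  0.38  4.75] M [0.09 0.05 0.09] w 17.1
t 4.41 pos [ 484.54 -308.24   98.64] F [ 0.23 -0.44 -2.46] M [-0.09  0.04  0.01] w 16.8
```

View pics/s2c.png

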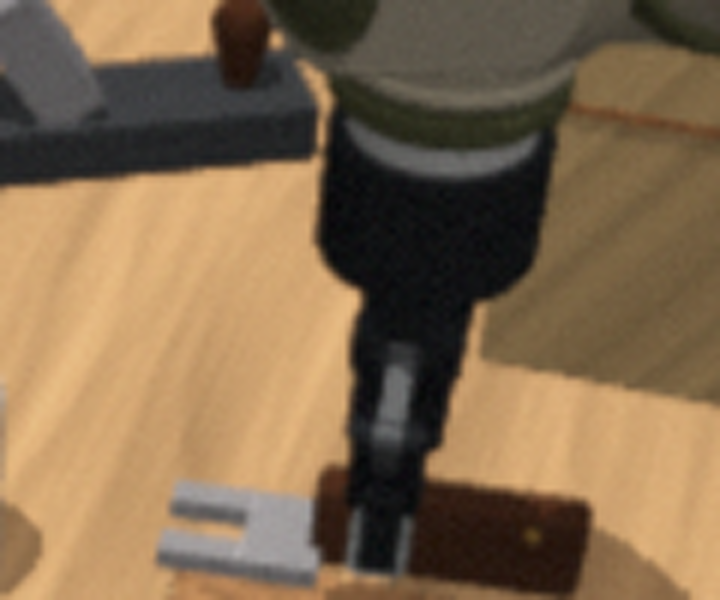

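View pics/t2c.png

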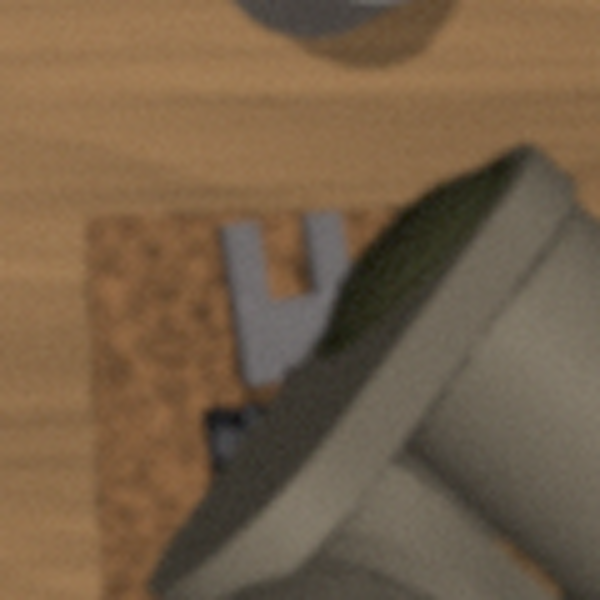

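The fork is lifted and looks level. Next I'll calibrate the tip relative to the TCP from this picture and move behind the clip.

Run:
```python
from g import *
T=lambda p:(np.array(p)+.5)/5-.5+[440,200]
a=plane('top',T((222,227)),92);b=plane('top',T((340,210)),92)
print(a,b,'yaw',np.degrees(np.arctan2(*(a-b)[:2][::-1]))-90)
y=d(5.4);v=((a+b)/2)[:2]-[484.54,-308.24];print(v@[np.cos(y),np.sin(y)],v@[-np.sin(y),np.cos(y)])
# go behind clip
L=83.; yaw=d(1.0); f=np.array([np.cos(yaw),np.sin(yaw)])
tip=np.array([583.7,7.5])-f*22-f*27
p=tip-L*f; o=list(tool(yaw,1))
bot.reach([p[0],p[1],110],o)
bot.servo_line([p[0],p[1],36+1.8+15+12],rate=100); bot.hold(.2);ob()
cv2.imwrite('pics/s3.png',imaging.snapshot('side'))
cv2.imwrite('pics/t3.png',imaging.snapshot('top'))
crop(cv2.imread('pics/s3.png'),240,200,400,320,5,'pics/s3c.png')
crop(cv2.imread('pics/t3.png'),290,190,370,290,6,'pics/t3c.png')
```

```text
[ 563.81973755 -278.38350424   92.        ] [ 569.09896164 -322.67468678   92.        ] yaw 6.797219859980615
82.28144883839292 -0.03260859320906767
t 6.51 pos [452.03   5.08  65.34] F [-0.02  0.53 -1.32] M [-0.02  0.04 -0.04] w 16.9
```

View pics/s3c.png

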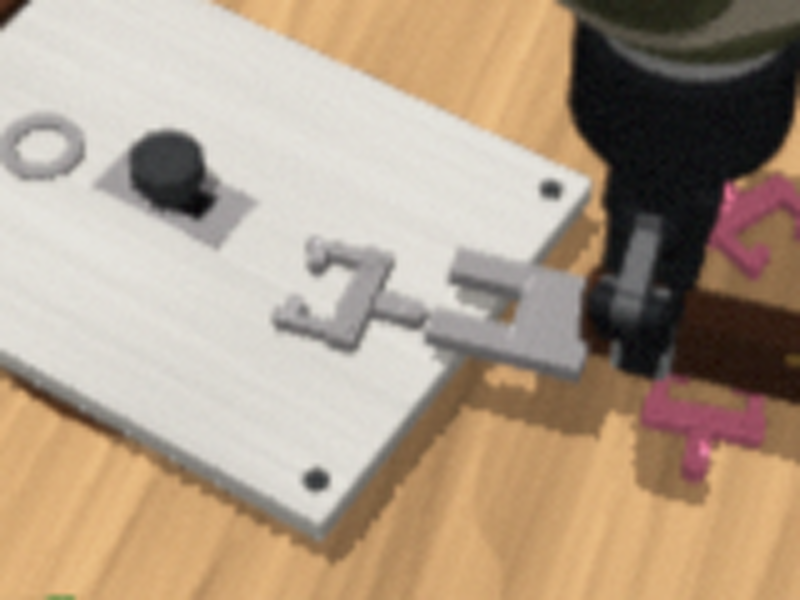

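View pics/t3c.png

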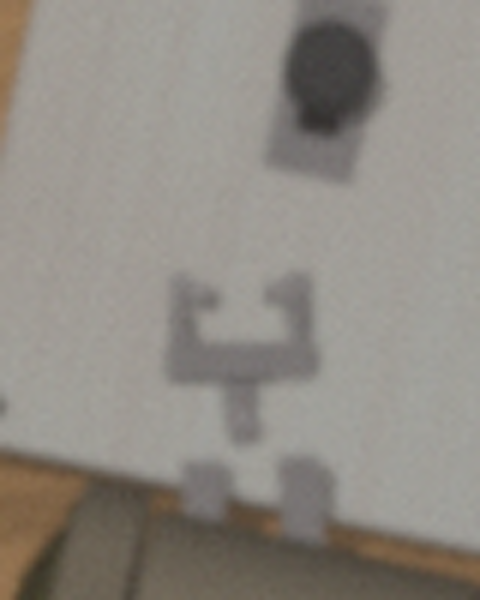

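Run:
```python
from g import *
t=cv2.imread('pics/t3.png');g=cv2.cvtColor(t,cv2.COLOR_BGR2GRAY)
a=(312,225,352,285);u=up(g,*a)
cv2.imwrite('pics/u3.png',cv2.convertScaleAbs(u,alpha=2,beta=-130)); 
for y in(250,300,330,350,360,370,380,390,400):
    print(y, ''.join('#' if v<130 else '.' for v in u[y,20:240:3]))
```

```text
250 ....................................#############.........................
300 .......................................###########........................
330 ..........................................................................
350 .................####################.......................##############
360 ########.......#######################......................##############
370 #######################################......................#############
380 ##########################################..................##############
390 ##########################################################################
400 ##########################################################################
```

View pics/u3.png

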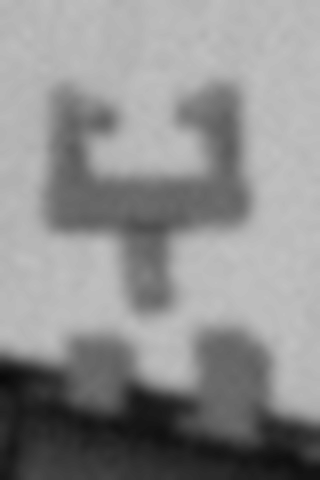

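Run:
```python
from g import *
print('tip', plane('top',topix((159,331),312,225),58), 'cmd tip',452.03+83,'clip rear',plane('top',topix((149,228),312,225),44),'tail end',plane('top',topix((153,311),312,225),44))
yaw=d(1.0); f=np.array([np.cos(yaw),np.sin(yaw)])
p=np.array([452.03-.2,5.3+1.5])
bot.servo_line([p[0],p[1],36+1.8+15],rate=60); bot.hold(.2);ob()
q=p+f*20
bot.servo_line([q[0],q[1],36+1.8+15],rate=60); bot.hold(.2);ob()
cv2.imwrite('pics/s4.png',imaging.snapshot('side'))
cv2.imwrite('pics/t4.png',imaging.snapshot('top'))
crop(cv2.imread('pics/s4.png'),250,200,390,300,5.5,'pics/s4c.png')
g=cv2.cvtColor(cv2.imread('pics/t4.png'),cv2.COLOR_BGR2GRAY)
cv2.imwrite('pics/u4.png',cv2.convertScaleAbs(up(g,312,225,352,285),alpha=2,beta=-130))
```

```text
tip [534.31104651   5.59344364  58.        ] cmd tip 535.03 clip rear [560.29802928   7.13549331  44.        ] tail end [540.19495373   6.69035607  44.        ]
t 7.16 pos [451.87   6.77  52.93] F [ 0.21  0.45 -1.4 ] M [ 0.    0.08 -0.05] w 17.3
t 7.84 pos [471.52   7.19  52.78] F [ 1.    0.54 -2.37] M [-0.04  0.04 -0.03] w 17.0
```

View pics/s4c.png

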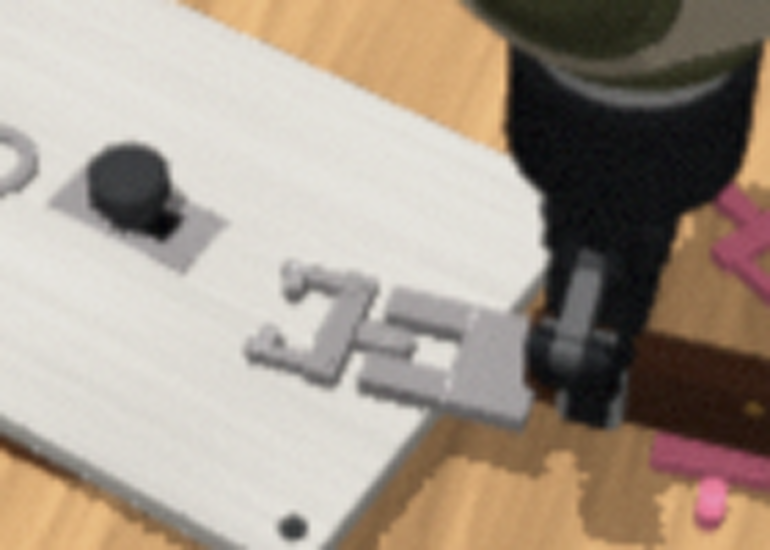

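View pics/u4.png

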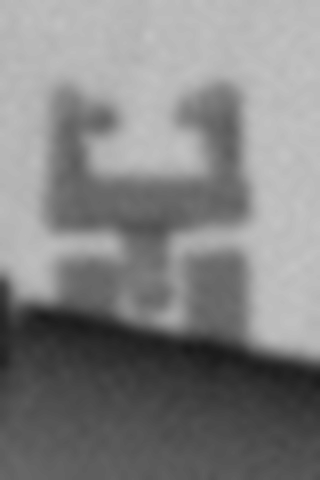

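The fork's slot is centred over the tail at (150,290), with about 5.5 mm left to the rear face. Next I'll push along an arc toward the post, stopping about 28 mm short.

```bash
cat > path.py <<'E'
from g import *
L=83.; Z=36+1.8+15
def goto(c,yaw,rate=40):
    f=np.array([np.cos(yaw),np.sin(yaw)]); p=np.asarray(c)-L*f
    bot.servo_line([p[0],p[1],Z],list(tool(yaw,1)),rate)
E
python3 - <<'E'
from path import *
post=np.array([659.8,-23.2]); C=np.array([560.5,7.1]); th=d(1.0)
goto(C,th,30)
r=50.
while True:
    v=post-C
    if np.arctan2(v[1],v[0])>=th: break
    s=d(3); C=C+r*s*np.array([np.cos(th-s/2),np.sin(th-s/2)]); th-=s
    goto(C,th,30)
print('arc end',C,np.degrees(th))
f=np.array([np.cos(th),np.sin(th)])
D=np.linalg.norm(post-C)-22
print('clip short by',D)
C=C+f*(D-28); goto(C,th,30); bot.hold(.2); ob(); print(C,np.degrees(th))
cv2.imwrite('pics/s5.png',imaging.snapshot('side'))
cv2.imwrite('pics/t5.png',imaging.snapshot('top'))
crop(cv2.imread('pics/s5.png'),230,190,370,290,5.5,'pics/s5c.png')
g=cv2.cvtColor(cv2.imread('pics/t5.png'),cv2.COLOR_BGR2GRAY)
cv2.imwrite('pics/u5.png',cv2.convertScaleAbs(up(g,312,175,372,250),alpha=1.5,beta=-60))
E
```

```text
arc end [578.47568081   4.09190267] -20.000000000000007
clip short by 63.78165796776514
t 12.05 pos [534.1   20.27  52.83] F [ 0.07  0.53 -2.13] M [-0.03 -0.01 -0.01] w 17.3
[612.09944076  -8.14614511] -20.000000000000007
```

View pics/s5c.png

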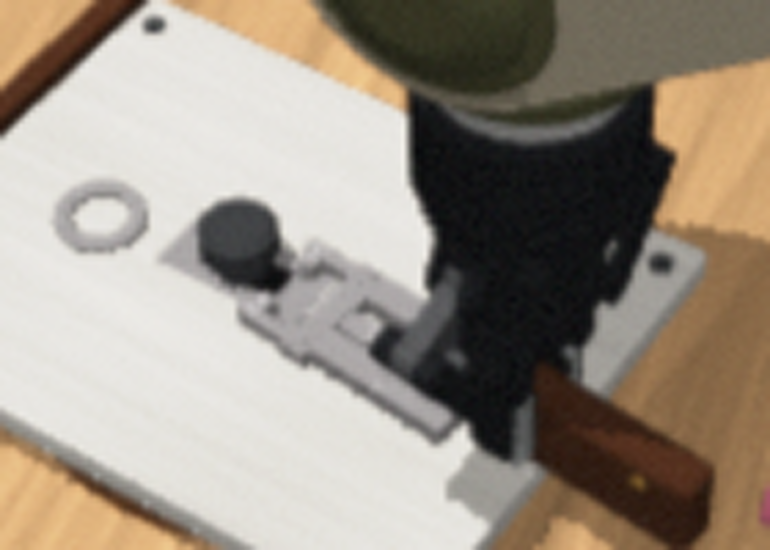

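View pics/u5.png

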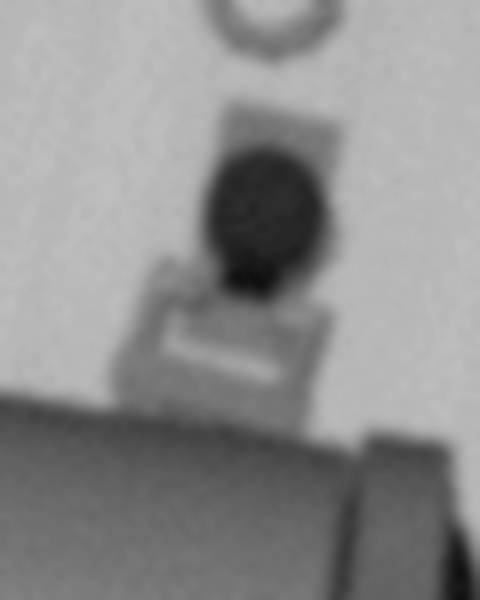

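```bash
cat >> path.py <<'E'
def force(u,n=4,dt=0.02):
    v=[]
    for _ in range(n):
        bot.hold(dt); v.append(bot.observe()['wrist_force'][:2])
    return -np.mean(v,0)@u, np.std(np.array(v)@u)
E
python3 - <<'E'
from path import *
post=np.array([659.8,-23.2]);C=np.array([612.1,-8.15]); th=d(-18)
u=(post-C)/np.linalg.norm(post-C);print('dir',np.degrees(np.arctan2(u[1],u[0])))
F0,sd=force(u,8);print('tare',F0,sd)
for k in range(24):
    C=C+u*.5 ; goto(C,d(-20)+d(2)*min(1,k/10),20)
    F,sd=force(u,3)
    if k%3==0 or F-F0>2: print(k,'%.1f'%(F-F0),'%.2f'%sd, bot.observe()['t'])
    if F-F0>6: break
print(C)
E
```

```text
dir -17.511195561583804
tare -0.17006638480623454 0.4436129191852857
0 0.3 0.43 12.5833
3 0.7 0.30 13.4833
6 0.5 0.23 14.3833
9 0.7 0.14 15.2833
12 0.8 0.26 16.1833
15 -0.0 0.30 17.0833
18 0.6 0.26 17.9833
21 0.4 0.06 18.8833
[623.5438981  -11.76070579]
```

```bash
cat > push.py <<'E'
from path import *
import sys
def push(C,u,yaw,F0,n,stop,log=True):
    for k in range(n):
        st=.5 if k==0 or F<6 else .25
        C=C+u*st; goto(C,yaw,20); F,sd=force(u,3); F-=F0
        s=bot.observe(); e=s['eef_pos'][:2]-(C-L*np.array([np.cos(yaw),np.sin(yaw)]))
        print('%d F%.1f sd%.2f lag%.2f t%.1f'%(k,F,sd,-e@u,s['t']),end=' | ')
        if F>stop: break
    print();return C,F
E
python3 - <<'E'
from push import *
u=np.array([np.cos(d(-15)),np.sin(d(-15))])
C,F=push(np.array([623.5439,-11.7607]),u,d(-18),-.17,24,13)
print(repr(C));bot.hold(.05)
cv2.imwrite('pics/s6.png',imaging.snapshot('side'))
cv2.imwrite('pics/t6.png',imaging.snapshot('top'))
crop(cv2.imread('pics/s6.png'),230,190,370,290,5.5,'pics/s6c.png')
g=cv2.cvtColor(cv2.imread('pics/t6.png'),cv2.COLOR_BGR2GRAY)
cv2.imwrite('pics/u6.png',cv2.convertScaleAbs(up(g,312,175,372,250),alpha=1.5,beta=-60))
E
```

```text
0 F0.3 sd0.55 lag-0.05 t19.8 | 1 F0.9 sd0.36 lag-0.06 t20.1 | 2 F0.8 sd0.16 lag-0.07 t20.4 | 3 F0.5 sd0.29 lag-0.05 t20.7 | 4 F1.8 sd0.10 lag0.19 t21.0 | 5 F3.5 sd0.28 lag0.27 t21.3 | 6 F3.1 sd0.38 lag-0.02 t21.6 | 7 F2.0 sd0.25 lag-0.09 t21.9 | 8 F2.2 sd0.54 lag-0.07 t22.2 | 9 F2.3 sd0.56 lag-0.05 t22.5 | 10 F2.3 sd0.39 lag-0.04 t22.8 | 11 F2.5 sd0.45 lag-0.06 t23.1 | 12 F4.9 sd0.26 lag0.28 t23.4 | 13 F6.6 sd0.55 lag0.63 t23.7 | 14 F7.3 sd0.76 lag0.85 t24.0 | 15 F8.0 sd0.13 lag1.08 t24.3 | 16 F8.9 sd0.77 lag1.27 t24.6 | 17 F9.2 sd0.38 lag1.48 t24.9 | 18 F9.9 sd0.34 lag1.65 t25.2 | 19 F10.5 sd0.14 lag1.84 t25.5 | 20 F10.6 sd0.26 lag1.89 t25.8 | 21 F12.3 sd0.63 lag2.06 t26.1 | 22 F11.9 sd0.20 lag2.10 t26.4 | 23 F5.5 sd0.32 lag0.74 t26.7 | 
array([632.72019535, -14.21948093])
```

View pics/s6c.png

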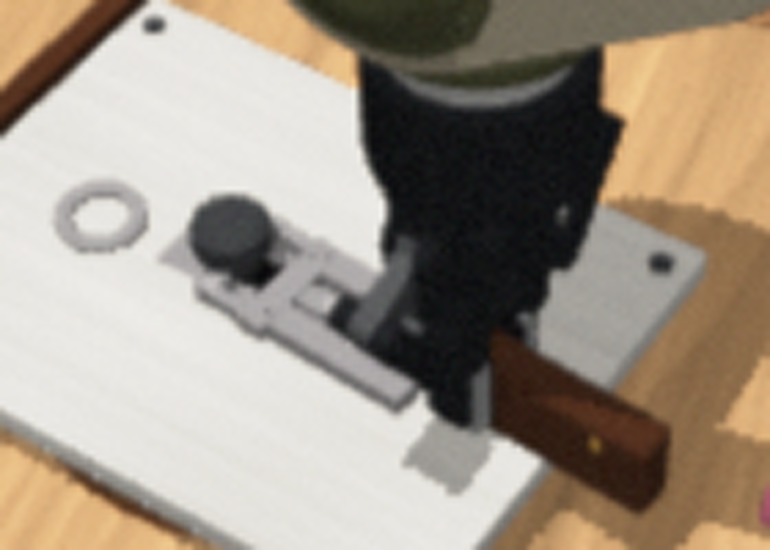

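View pics/u6.png

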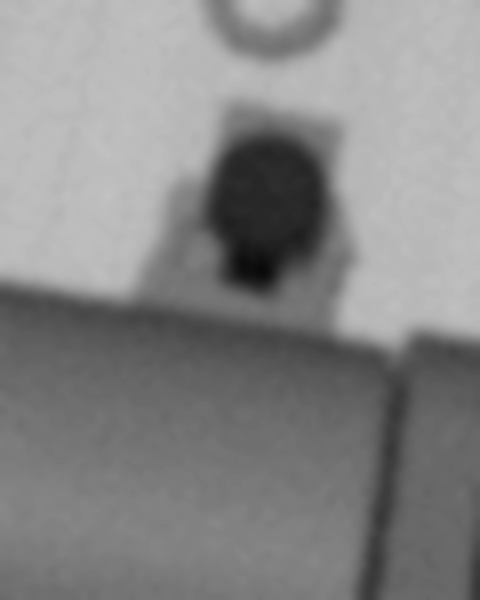

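Run:
```python
from push import *
u=np.array([np.cos(d(-15)),np.sin(d(-15))])
C,F=push(np.array([632.72019535, -14.21948093]),u,d(-18),-.17,30,11.3)
print(repr(C));bot.hold(.3);print(force(u,5));ob()
cv2.imwrite('pics/s7.png',imaging.snapshot('side'))
cv2.imwrite('pics/t7.png',imaging.snapshot('top'))
crop(cv2.imread('pics/s7.png'),230,190,370,290,5.5,'pics/s7c.png')
g=cv2.cvtColor(cv2.imread('pics/t7.png'),cv2.COLOR_BGR2GRAY)
cv2.imwrite('pics/u7.png',cv2.convertScaleAbs(up(g,312,175,372,250),alpha=1.5,beta=-60))
```

```text
0 F5.9 sd0.25 lag0.80 t27.1 | 1 F6.3 sd0.66 lag1.00 t27.4 | 2 F7.5 sd0.55 lag1.11 t27.7 | 3 F8.0 sd0.36 lag1.23 t28.0 | 4 F7.4 sd0.11 lag1.12 t28.3 | 5 F7.9 sd0.48 lag1.26 t28.6 | 6 F7.5 sd0.27 lag1.15 t28.9 | 7 F7.7 sd0.29 lag1.10 t29.2 | 8 F6.9 sd0.29 lag1.07 t29.5 | 9 F7.1 sd0.41 lag1.06 t29.8 | 10 F7.1 sd0.39 lag1.04 t30.1 | 11 F5.9 sd0.36 lag0.85 t30.4 | 12 F5.1 sd0.11 lag0.70 t30.7 | 13 F4.4 sd0.40 lag0.53 t31.0 | 14 F3.7 sd0.29 lag0.10 t31.3 | 15 F2.8 sd0.51 lag-0.33 t31.6 | 16 F2.2 sd0.32 lag-0.26 t31.9 | 17 F1.7 sd0.33 lag-0.14 t32.2 | 18 F1.7 sd0.22 lag-0.09 t32.5 | 19 F1.3 sd0.51 lag-0.10 t32.8 | 20 F0.9 sd0.75 lag-0.16 t33.1 | 21 F1.1 sd0.33 lag-0.12 t33.4 | 22 F1.3 sd0.30 lag-0.10 t33.7 | 23 F0.8 sd0.41 lag-0.11 t34.0 | 24 F0.9 sd0.45 lag-0.09 t34.3 | 25 F0.4 sd0.10 lag-0.08 t34.6 | 26 F2.8 sd0.51 lag0.24 t34.9 | 27 F5.3 sd0.40 lag0.68 t35.2 | 28 F7.3 sd0.31 lag1.12 t35.5 | 29 F8.3 sd0.21 lag1.38 t35.8 | 
array([644.55278672, -17.39001423])
(np.float64(8.361021633181345), np.float64(0.48949118973848077))
t 36.22 pos [564.3    8.69  52.74] F [-8.8   2.11  2.29] M [ 0.21  1.1  -0.11] w 17.3
```

View pics/s7c.png

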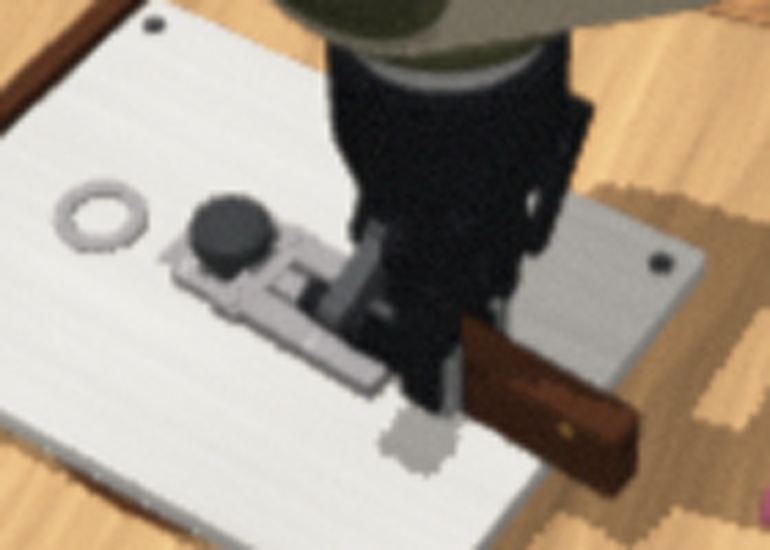

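View pics/u7.png

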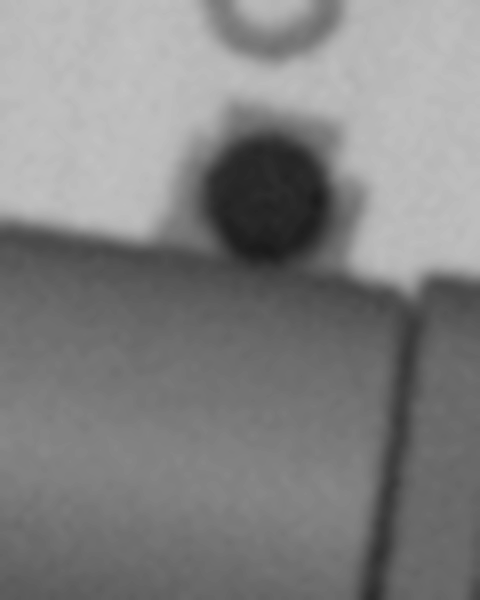

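The clip is home: the force fell to about 0.5 N, then rose steeply against the stop. I'll press to about 12 N now.

Run:
```python
from push import *
u=np.array([np.cos(d(-15)),np.sin(d(-15))])
C,F=push(np.array([644.55278672, -17.39001423])-u*.25,u,d(-18),-.17,8,11.8) if 0 else (np.array([644.55278672, -17.39001423]),8.3)
for k in range(8):
    C=C+u*.25; goto(C,d(-18),15); F=force(u,4)[0]+.17; print('%.1f'%F,end=' ')
    if F>11.6: break
bot.hold(.4); ob()
# unload & retract straight back along fork axis
b=np.array([np.cos(d(-18)),np.sin(d(-18))])
goto(C-b*6,d(-18),25); bot.hold(.1); ob()
goto(C-b*32,d(-18),60); ob()
cv2.imwrite('pics/s8.png',imaging.snapshot('side'))
cv2.imwrite('pics/t8.png',imaging.snapshot('top'))
crop(cv2.imread('pics/s8.png'),230,190,370,290,5.5,'pics/s8c.png')
g=cv2.cvtColor(cv2.imread('pics/t8.png'),cv2.COLOR_BGR2GRAY)
cv2.imwrite('pics/u8.png',cv2.convertScaleAbs(up(g,312,175,372,250),alpha=1.5,beta=-60))
```

```text
9.2 11.1 12.1 t 37.67 pos [564.37   8.69  52.74] F [-11.16   2.33   5.67] M [ 0.26  1.5  -0.1 ] w 16.9
t 38.16 pos [560.96   9.81  52.85] F [ 0.6   0.05 -1.61] M [-0.01  0.12  0.01] w 17.3
t 38.74 pos [536.1   17.92  52.98] F [ 0.82  0.42 -1.33] M [ 0.   -0.01  0.02] w 17.2
```

View pics/s8c.png

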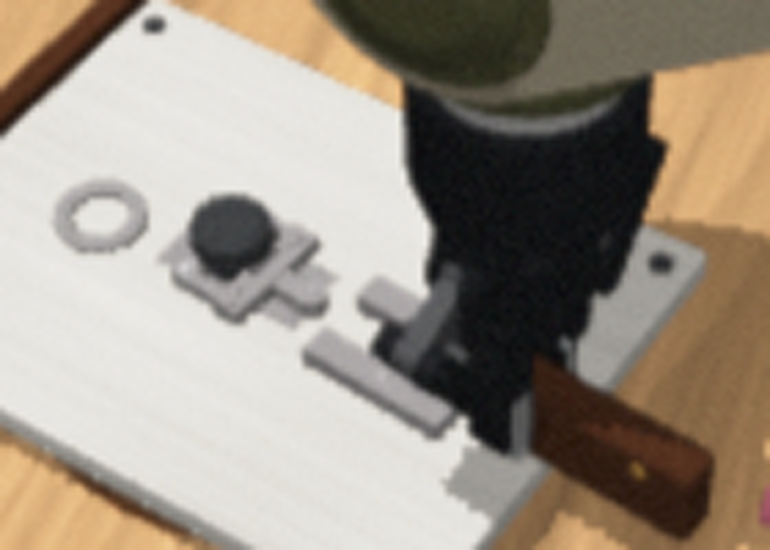

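View pics/u8.png

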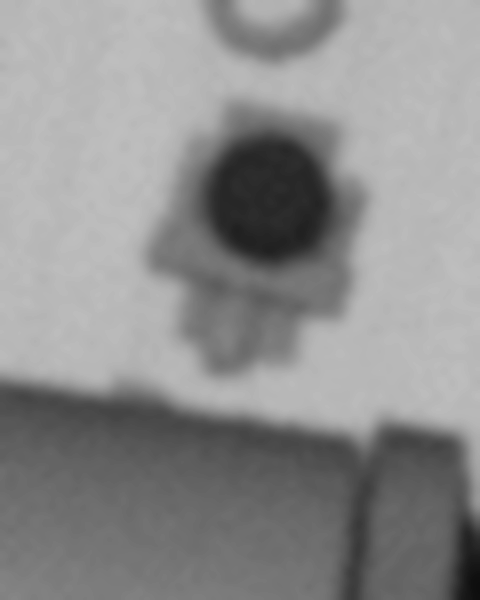

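Run:
```python
from path import *
P=lambda p,z:plane('top',topix(p,312,175),z)[:2]
g=cv2.cvtColor(cv2.imread('pics/t8.png'),cv2.COLOR_BGR2GRAY);u=up(g,312,175,372,250)
m,c,ar=blob(u<90); 
n,l,st,cc=cv2.connectedComponentsWithStats((u<90).astype(np.uint8))
for i in range(1,n): print(cc[i],st[i])
cv2.imwrite('pics/u8z.png',cv2.resize(cv2.convertScaleAbs(u[80:400,120:400],alpha=2.2,beta=-140),None,fx=1.8,fy=1.8))
print(P((268,200),60),P((245,291),44),P((224,372),44))
```

```text
[268.70113522 200.37709476] [  205   135   128   131 12949]
[155.65472879 420.86126565] [  12  394  292   56 2876]
[414.85771812 444.64563758] [387 435  62  19 745]
[329.13548387 449.20645161] [311 443  35  15 310]
[358.73996265 534.08870215] [ 344  469   33  131 2142]
[465.57824074 561.64583333] [ 449  514   31   86 2160]
[661.49378404 -23.93585556] [642.07217618 -18.353181  ] [622.28446152 -12.6930625 ]
```

View pics/u8z.png

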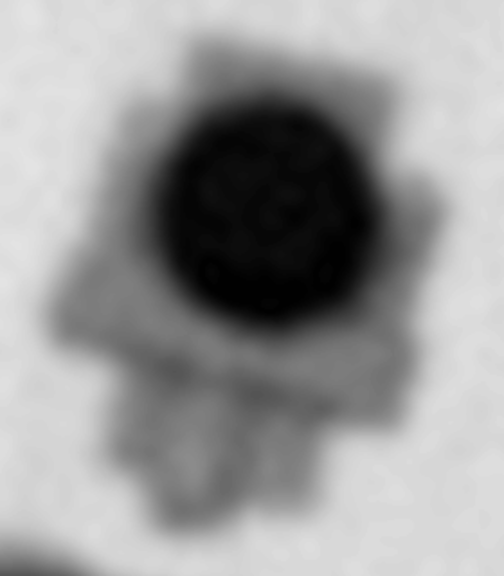

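The clip is seated under the head. The remaining offset of about 1 mm is within the calibration error. Next I'll return the fork to the mat.

Run:
```python
from path import *
s=ob()['eef_pos']
bot.servo_line([s[0],s[1],115],rate=120)
bot.reach([478,-314,115],list(tool(d(5.4),1)))
bot.servo_line([478,-314,28],rate=100); bot.hold(.2); ob()
cv2.imwrite('pics/s9.png',imaging.snapshot('side'))
crop(cv2.imread('pics/s9.png'),340,100,460,200,6,'pics/s9c.png')
```

```text
t 38.84 pos [536.27  17.81  52.87] F [ 0.19 -0.01 -1.38] M [-0.02  0.07  0.01] w 17.3
t 42.00 pos [ 478.17 -314.15   28.53] F [ 0.38  0.31 -1.57] M [-0.01  0.05 -0.06] w 17.0
```

View pics/s9c.png

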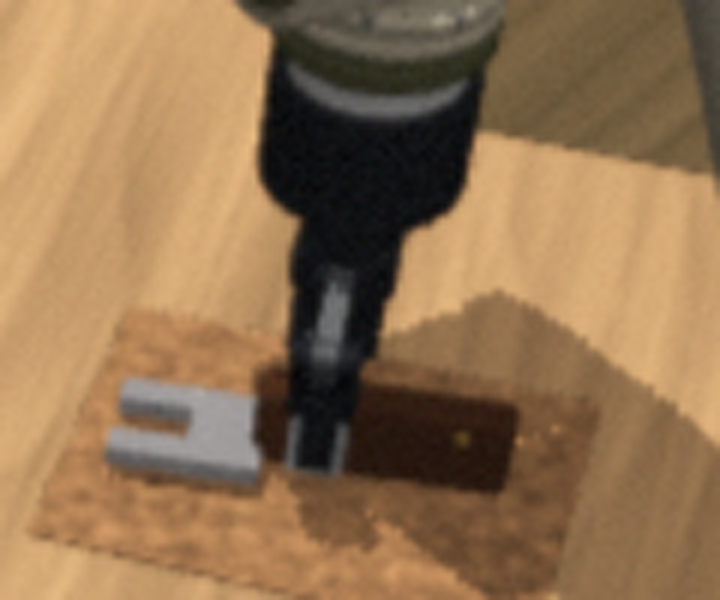

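The fork is level over the mat, with its tines at (150,430) in the crop. I'll lower it slowly and stop on contact.

Run:
```python
from path import *
z=28.
F0=np.mean([(bot.hold(.03),bot.observe()['wrist_force'][2])[1] for _ in range(5)])
while z>17:
    z-=1 if z>21.5 else .4
    bot.servo_line([478,-314,z],rate=20)
    F=np.mean([(bot.hold(.02),bot.observe()['wrist_force'][2])[1] for _ in range(3)])-F0
    print('%.1f:%.1f'%(z,F),end=' ')
    if F>2.5: break
set_gripper(45); ob()
bot.servo_line([478,-314,130],rate=100)
bot.reach([330,-380,220],list(tool(d(5.4),1))); bot.hold(.3); ob()
cv2.imwrite('pics/s10.png',imaging.snapshot('side'))
cv2.imwrite('pics/t10.png',imaging.snapshot('top'))
```

```text
27.0:0.2 26.0:0.1 25.0:0.5 24.0:0.2 23.0:0.3 22.0:-0.2 21.0:0.1 20.6:-0.1 20.2:0.4 19.8:0.1 19.4:4.8 t 45.90 pos [ 478.01 -314.03   19.35] F [ 0.32 -0.41 -0.95] M [-0.03  0.02 -0.04] w 45.1
t 48.23 pos [ 330.64 -379.58  219.43] F [-0.84  0.18  0.23] M [-0.01  0.07 -0.06] w 45.2
```

View pics/s10.png

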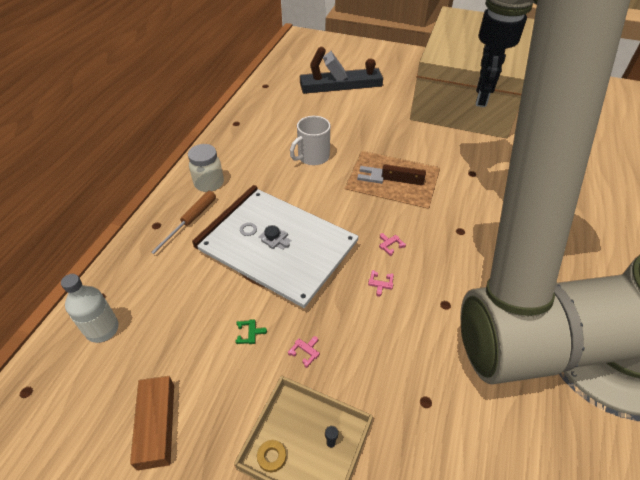

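View pics/t10.png

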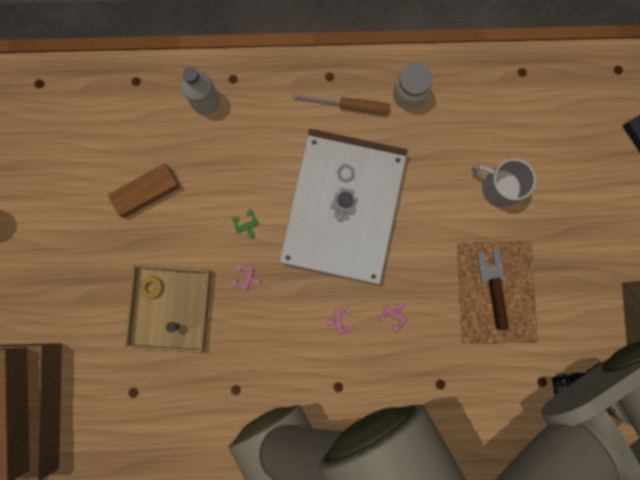

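The side view shows the fork upright and alone on the mat at (392,174), and the clip under the post head at (275,238). The washer (346,172), mug and offcut are where they started, and the arm is clear. I'm handing in.

Run:
```python
from g import *
ob(); job.hand_in(); ob()
```

```text
t 48.33 pos [ 330.39 -379.76  219.7 ] F [ 0.39 -0.42 -0.05] M [ 0.03  0.01 -0.01] w 45.3
the job is handed in; nothing more can be done
the job is handed in; nothing more can be done
```

The clip is snapped into the post's groove and pressed home, and the fork is back on the mat. I handed the job in at t = 48.3 s, and no verdict was reported.

- **Snap-in:** I slid the fork's slot over the tail and pushed the clip along an arc to the post. The post gave way at about 2 N. The jaws spread at a peak of about 12.3 N, and the force then fell to about 0.5 N as the clip seated.
- **Pressing home:** After that I pressed against the stop until the wrist read about 12.1 N, and held it for 0.4 s. The fork was also bearing on the plate with roughly 7 N, so the force on the clip itself was probably nearer 10 N. No reading on the way came near 20 N.
- **Fork:** I set it down until it touched the mat and released it. It stands upright about 10 mm from the mat's centre, judging by the robot's position.
- **Last pictures:** The clip lies under the post head, the arm is clear, and the washer, mug and offcut look unmoved by eye.
- **One small disagreement:** The top camera put the clip's centre about 1.3 mm beyond the post's axis, where the core should not let it go. I take that as the 2 mm calibration error; it is inside the 2.5 mm limit either way.

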